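# Spin the cream jars and park the carousel

## Task

Blend the four cream jars on the hand-cranked jar spinner: take the black crank knob and turn it anticlockwise (seen from above) until the carousel itself turns at 20 turns a minute, keep the carousel at that speed, give or take 2 turns a minute, for 6 seconds without a break, then stop it with the red mark (at the red-capped jar) under the yellow pointer, let go of the knob and leave everything still. Never let the carousel go above 26 turns a minute, work it only by the crank and do not touch the carousel plate, the jars or the drag shoe in its blue cage; leave the other things on the table where they are.

Things in the scene. Friction and masses are not known exactly. Their poses are not given: they have to be found in the camera images.
- rotor (a joint): Turning angle of the carousel, rad, growing anticlockwise seen from above and counting on over full turns. The red mark is under the pointer at 0 and every multiple of 2 pi. Bearing and drag shoe together resist it with about 0.035 N m of dry friction (hidden, differs from run to run, 0.015 to 0.065) and about 0.004 N m s/rad of viscous drag. Wanted: 20 turns a minute = 2.09 rad/s.
- carousel: Heavy round plate (310 mm across, top 54 mm above the table) with four white jars (62 mm across, tops 99 mm above the table, one red cap) fixed on it at 85 mm radius. Moment of inertia about 0.035 kg m2 (hidden, 0.7 to 1.4 times that). Origin on the axis, 44 mm above the table; x points to the red mark. Not to be touched.
- crank: Steel crank, coaxial with the carousel and above it, not fixed to it: an oil-filled slip coupling gives the carousel a torque of about 0.04 N m per rad/s that the crank turns faster (it brakes when slower). The carousel lags with a time constant near 0.8 s and in steady running turns 0.5 to 1.9 rad/s slower than the crank. Origin on the axis, 127 mm above the table; x points to the knob.
- knob_middle (a point): Middle of the upright black crank knob, 30 mm across, from 143 to 193 mm above the table; this point is 170 mm up. It goes round the axis at 75 mm radius on a flat arm 20 mm wide, top 141 mm above the table. The knob spins freely about itself, so fingers holding it from above can keep their direction. The crank turns endlessly; let go, it stays put relative to the carousel.
- drag_shoe: Small dark steel shoe, 28 x 44 x 36 mm, with a brass pin, lying loose in a blue cage fixed to the base opposite the pointer, 138 mm from the axis; its own weight (hidden, about 25 g) rubs on the carousel rim. The cage reaches 90 mm above the table. Origin under its middle, 54 mm above the table. Leave it alone.
- axis (a point): Point on the upright turning axis of crank and carousel, 165 mm above the table. Its x axis points level towards the yellow pointer, z is up. The spinner base is fixed to the table.
- red_mark (a point): Point on the painted red radial stripe (30 x 16 mm) on the carousel plate, outside the red-capped jar: 145 mm from the axis, 54 mm above the table.
- pointer (a point): The place under the tip of the fixed yellow pointer, 145 mm from the axis, 54 mm above the table. The pointer is a bracket 22 mm wide and 68 mm tall, standing outside the carousel with its end over the rim, 142 to 178 mm from the axis. The red mark belongs here at the end.
- scale: Black pocket scale with a steel pan, 75 x 125 x 21 mm; loose, to be left alone. Origin on the table under it.
- amber_bottle: Amber bottle with a white cap, 60 mm across, 140 mm tall; loose, to be left alone. Origin on the table under it.
- cream_tub: White tub with a green band, 84 mm across, 75 mm tall; loose, to be left alone. Origin on the table under it.
- yellow_bottle: Yellow bottle with an orange cap, 44 mm across, 100 mm tall; loose, to be left alone. Origin on the table under it.
- beaker: Clear plastic cup, 80 mm across, 85 mm tall; loose, to be left alone. Origin on the table under it.
- spatula: White plastic spatula lying on the table; loose, to be left alone. Origin under its middle.

How it is judged (in metres and radians):
On the way, in this order (a step that is already met when the one before it is completed fails the run):
1. the carousel turns anticlockwise at 20 turns a minute, give or take 2 (1.84 to 2.36 rad/s), for 6 s without a break (velocity of joint rotor between 1.84 and 2.36 rad/s), for 6 s.
2. the carousel stands still with the red mark under the pointer (within 22 mm) (horizontal distance between red_mark and pointer below 0.022 m and velocity of joint rotor between -0.06 and 0.06 rad/s), for 0.3 s.
At the end, for the whole second after the job is handed in: The carousel is at rest (under 0.06 rad/s) with the red mark within 22 mm of the place under the pointer, seen from above (about 0.15 rad), and the knob is released (all of step 2); the robot touches nothing.
It fails at once if the carousel goes above 26 turns a minute (2.8 rad/s) (velocity of joint rotor above 2.8 rad/s or velocity of joint rotor below -2.8 rad/s).
It fails at once if the robot touches the carousel plate, the jars or the drag shoe (contact force between any of the fingers, the arm and carousel above 0.05 N or contact force between any of the fingers, the arm and drag_shoe above 0.05 N).
It fails at once if one of the other things on the table is moved by more than 30 mm (distance of any of scale, amber_bottle, cream_tub, yellow_bottle, beaker, spatula from where it was at the start of the episode above 0.03 m).
It also fails if it takes over 64 s, if anything falls off the work surface, if the arm or the gripper's body presses on something with over 40 N, if the wrist force passes 120 N, or if a joint passes its speed limit or range.

## Robot

A 6-joint arm with a two-finger parallel gripper is mounted at the origin on the work surface. World frame = base frame: x ahead of the robot, y to its left, z up, the work surface at z = 0. Lengths are in mm, angles in degrees, forces in N, time in s.
With the tool pointing down it reaches from about 350 to 975 mm from the base axis. Payload 7.1 kg.
Tool frame: the origin (TCP) lies where the fingers leave the gripper's body, on its centre line; the fingertips stand 80 mm ahead of it and the grasp point (between the pads) lies 61 mm ahead of it; z points along the fingers, y is the line along which they close (so a half turn about z gives the same grasp; the last joint's range is limited). The gripper opens to 88 mm and grips with 3 to 60 N. Pads are 20 mm wide; open, the fingers measure 115 mm over their backs; the gripper's body (75 mm by 178 mm) begins 61 mm behind the grasp point.
Start: joints at [-67.208, 24.242, 93.386, -0, 62.372, -1.089], TCP at [253.038, -571.469, 302.675] pointing down, gripper open.
Joint ranges: [-172.04, 172.04], [-51.8, 120.97], [4.93, 147.93], [-75.15, 255.16], [6.16, 154.13], [-145.62, 145.62]. Speed limits (degrees/s): [136.94, 136.94, 172.46, 180, 180, 180].

## Interface

Orientations are given as [roll, pitch, yaw] about the fixed x, y, z axes, in that order (R = Rz(yaw) Ry(pitch) Rx(roll)).
In Python, from rig import ctrl gives the robot as it stands.
- The arm moves only by the tool servo_tool, never from a script. Its argument "moves" is a list of rows, each a list of 7 numbers: the opening, from 0 (shut) to 1 (fully open), then the shift along the world's x, y, z in cm, then the turn, a rotation vector about the world's x, y, z in degrees. In form: [[jaw, x, y, z, rx, ry, rz], ...]. A call has 1 to 10 rows; each row shifts and turns the commanded pose from where the row before left it; what a row does not reach is not made up. A row lasts 1/12 s, in which the tool goes at most 41.7 mm and 7.16 degrees, less where a joint would pass 70% of its speed; a pose out of reach is approached as far as the arm can. A call with a gripper value outside its range is refused whole. The fingers move at their own pace and stop on an object; "force" is the grip in N (left out, the last holds). Time passes only in rows, so rows that do not move let the fingers close. It gives the time, the measured TCP pose, the force, the opening and the grip force at its end, in the units of the state.
- ctrl.read_state(): the state, without advancing time (a new reading comes with each control period).
- ctrl.grab_frame(name): name is "scene" or "top" or "wrist"; returns the picture (400x640x3 uint8, red, green, blue); there is no depth.
- ctrl.camera_model(name): a dict with "vertical_fov" (degrees; the focal length in pixels is half the picture's height over the tangent of half this angle, whatever the lens; pixels are square), "cx", "cy" (the principal point, pixels), "position" and "rotation" of the camera in the world. Camera axes: x right, y down, z forward; pixel columns grow to the right and rows downward; lengths in mm; the calibration is good to about 2 mm. A picture is of the moment at which its call begins: read the wrist's pose just before it. camera_model takes no time and is no camera call; for the wrist camera it gives the pose at the moment of the call.
- ctrl.sign_off(): hands the job in; it is judged then, once.
The state is a dict: "clock": time; "qpos": joint angles; "joint_velocities": joint speeds; "joint_efforts": joint torques, N m; "tool_pos": TCP position; "orientation": TCP orientation; "wrist_force": force on the tool from outside, world axes, zero at the start; "ft_torque": the same for the moment, N m; "gripper_width": finger opening in mm; "finger_force": force on a finger pad.
Only numpy, scipy, OpenCV 4.12 (cv2) and the standard library are available. Lean on these libraries where they do the work, as an engineer would, in place of code of your own. Each camera call takes 0.05 s, during which the arm holds its last target. There are 200 camera calls.

## Working session

There is one attempt and no reset: what is moved stays moved. The work goes in short steps, Python scripts to look and compute and a tool call to move; the robot and the scene stay as the last step left them, time stands still between calls to the robot, and variables do not carry over. Pictures are saved under pics/ and viewed, at most 10 in all, crops included, and the job is handed in when it is done.

Besides the shell and the picture viewer there is one more tool, called as a command line: name --pt "numbers of a row" for each row, then --argument value for the rest. servo_tool: Moves the arm, as the interface text tells. Its arguments: {"type":"object","properties":{"moves":{"type":"array"},"force":{"type":"number"}},"required":["moves"]}

```bash
mkdir -p pics; ls; python3 - <<'E'
from rig import ctrl
import cv2
for n in("top","scene"):
    im=ctrl.grab_frame(n); cv2.imwrite(f"pics/{n}0.png",im[:,:,::-1]); print(n,ctrl.camera_model(n))
print(ctrl.read_state())
E
```

```text
pics
top {'vertical_fov': 53.60192022791212, 'cx': 315.1531549071924, 'cy': 199.31979519565365, 'position': array([ 331.80479498,    9.35139413, 1262.83787781]), 'rotation': array([-1.67806898e+02,  1.38160032e-02, -8.30490930e+01])}
scene {'vertical_fov': 51.86136454441048, 'cx': 317.0399205993594, 'cy': 196.9353065298749, 'position': array([1149.31411875, -537.88338235,  977.72785324]), 'rotation': array([-137.8679688 ,   -1.0862583 ,   47.09600566])}
{'clock': 0.1, 'qpos': array([-6.72077187e+01,  2.42797290e+01,  9.34266043e+01, -1.17052154e-03,
        6.23747147e+01, -1.08922415e+00]), 'joint_velocities': array([-0.05620527, -0.06917025, -0.11519485, -0.03957086, -0.04496677,
       -0.13936706]), 'joint_efforts': array([-9.28606605e-04, -5.45616674e+01, -2.74323642e+01,  6.44809823e-02,
        1.86746480e-02, -5.41911561e-05]), 'tool_pos': array([ 252.88781543, -571.11572235,  301.98597908]), 'orientation': array([-1.79918947e+02, -5.04549325e-04,  2.38820486e+01]), 'wrist_force': array([-0.03421471,  0.31228318,  0.41533153]), 'ft_torque': array([-0.00402122, -0.06055355,  0.03426035]), 'finger_force': 0.0, 'gripper_width': 87.91811926190384}
```

View pics/top0.png

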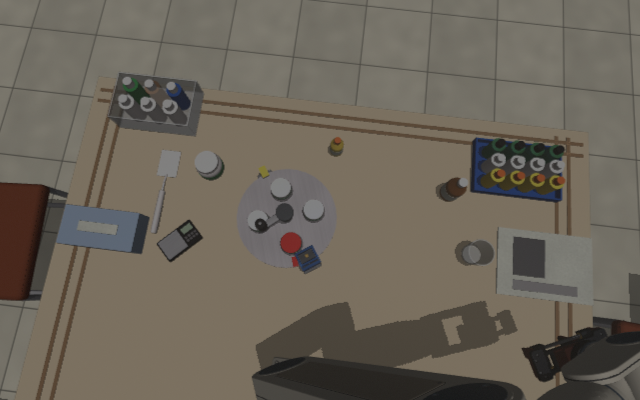

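View pics/scene0.png

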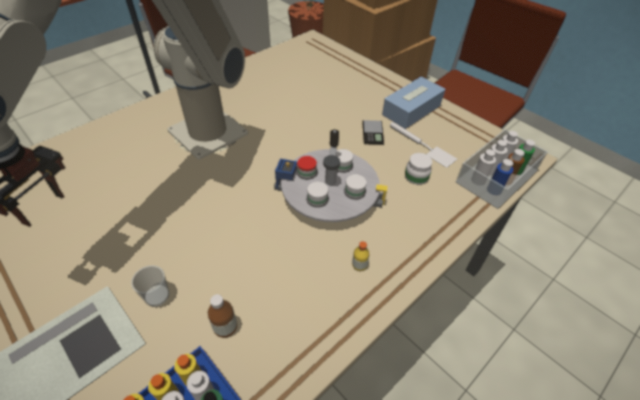

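The top view shows the plate around (287,218), the hub at (285,212), the knob at (261,225) and the red cap at (291,243). The blue cage is at (307,259) and the pointer at (264,173). The scene view shows the plate around (331,185), with the knob at (334,137).

```bash
cat > h.py <<'E'
import numpy as np, cv2
from scipy.spatial.transform import Rotation as Ro
from scipy.optimize import least_squares
def cam(m):
    R=Ro.from_euler('xyz',m['rotation'],degrees=True).as_matrix()
    return 200/np.tan(np.radians(m['vertical_fov']/2)),m['cx'],m['cy'],np.array(m['position']),R
def cast(m,px,z):
    f,cx,cy,p,R=cam(m); px=np.atleast_2d(px).astype(float)
    d=np.c_[(px[:,0]-cx)/f,(px[:,1]-cy)/f,np.ones(len(px))]@R.T
    return (p+d*((z-p[2])/d[:,2])[:,None])[:,:2]
def proj(m,P):
    f,cx,cy,p,R=cam(m); q=(np.atleast_2d(P)-p)@R
    return np.c_[f*q[:,0]/q[:,2]+cx,f*q[:,1]/q[:,2]+cy]
def blobs(mask,amin=4):
    n,l,s,c=cv2.connectedComponentsWithStats(mask.astype(np.uint8))
    return [(int(s[i,4]),c[i]) for i in range(1,n) if s[i,4]>=amin]
E
python3 - <<'E'
from h import *
from rig import ctrl
for n,(u,v,r) in {"top":(287,218,62),"scene":(331,185,62)}.items():
    m=ctrl.camera_model(n); im=cv2.imread(f"pics/{n}0.png"); hsv=cv2.cvtColor(im,cv2.COLOR_BGR2HSV).astype(int)
    H,S,V=hsv[...,0],hsv[...,1],hsv[...,2]
    yy,xx=np.mgrid[:400,:640]; roi=(xx-u)**2+(yy-v)**2<r*r
    print(n,"plate/table hsv",hsv[(224,320) if n=="top" else (205,335)],hsv[300,200])
    red=roi&((H<8)|(H>172))&(S>130); yel=roi&(H>18)&(H<35)&(S>130); wh=roi&(S<40)&(V>165); bk=roi&(V<50)
    for k,M,z in(("red",red,99),("yel",yel,68),("white",wh,99),("black",bk,193)):
        for a,c in blobs(M,6): print(k,a,c.round(1),cast(m,c,z).round(1)[0])
    g=(roi&(S<60)&(V>60)).astype(np.uint8); g=cv2.morphologyEx(g,cv2.MORPH_OPEN,np.ones((3,3)))
    c=max(cv2.findContours(g,0,1)[0],key=cv2.contourArea); h=cast(m,c[:,0],54)
    s=least_squares(lambda p:np.hypot(*(h-p[:2]).T)-p[2],[*h.mean(0),155],loss='soft_l1',f_scale=2)
    print("plate",s.x.round(1),len(h))
big=[cv2.resize(cv2.imread(f"pics/{n}0.png")[y-62:y+62,x-62:x+62],(400,400),interpolation=cv2.INTER_CUBIC) for n,x,y in(("top",287,218),("scene",331,175))]
cv2.imwrite("pics/crop.png",np.hstack(big))
E
```

```text
top plate/table hsv [165   9 112] [ 18  56 123]
red 329 [290.5 242.4] [444.   96.3]
red 43 [294.5 261.3] [391.   77.3]
yel 64 [263.3 171.2] [657.8 213.1]
black 20 [285.4 219.8] [494.6 111.3]
black 108 [261.2 225.2] [471.7 174.9]
plate [527.5 120.9 191.1] 383
scene plate/table hsv [  9  11 165] [ 19  62 197]
red 211 [306.4 163. ] [451.9  87.9]
yel 64 [382. 189.] [666.7 204.5]
white 118 [317.4 153.1] [441.  144.7]
white 1371 [357.2 182.2] [614.8 145.3]
white 1087 [312.1 195.9] [565.8   7.7]
black 54 [333.9 139.3] [504.8 149.5]
black 11 [370.1 141.6] [583.  221.7]
plate [531.6 116.5 163.8] 445
```

View pics/crop.png

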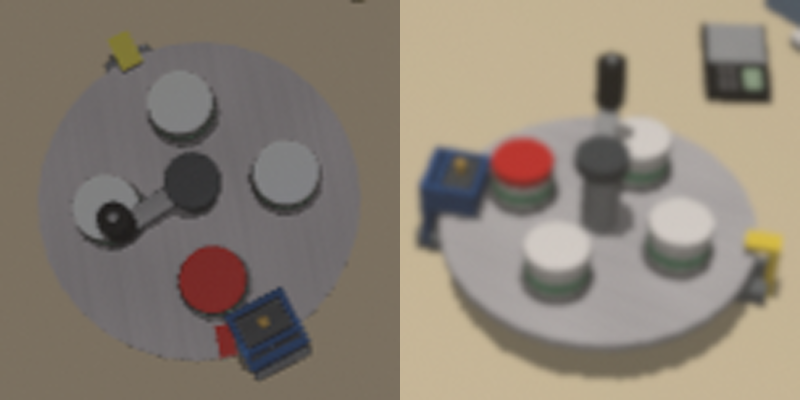

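```bash
python3 - <<'E'
from h import *
from rig import ctrl
s=124/400
T=np.array([[213,280],[286,172],[180,103],[105,206]])*s+[225,156]
S=np.array([[122,160],[157,245],[281,224],[240,138]])*s+[269,113]
mt,ms=ctrl.camera_model("top"),ctrl.camera_model("scene")
kt=np.array([117,220])*s+[225,156]; ks=np.array([210,80])*s+[269,113]
pt=np.array([126,51])*s+[225,156]; ps=np.array([364,240])*s+[269,113]
def caps(x,y,f): return np.array([[x+85*np.cos(f+k*np.pi/2),y+85*np.sin(f+k*np.pi/2),99] for k in range(4)])
def kn(p,z): return [p[0]+75*np.cos(p[3]),p[1]+75*np.sin(p[3]),z]
def po(p): return [p[0]+160*np.cos(p[4]),p[1]+160*np.sin(p[4]),68]
def res(p,v=(1,1)):
    C=caps(*p[:3]); r=[]
    if v[0]: r+=[proj(mt,C)-T,proj(mt,kn(p,193))-kt,proj(mt,po(p))-pt]
    if v[1]: r+=[proj(ms,C)-S,proj(ms,kn(p,168))-ks,proj(ms,po(p))-ps]
    return np.vstack(r).ravel()
for sg in(1,-1):
  for v in((1,1),(1,0),(0,1)):
    g=cast(mt,T[0],99)[0]-cast(mt,T,99).mean(0)
    q=least_squares(res,[*cast(mt,T,99).mean(0),np.arctan2(g[1],g[0]),2.,.9],args=(v,))
    print(v,q.x.round(3),q.cost.round(2)); 
    if v==(1,1): print(res(q.x).reshape(-1,2).round(1).tolist()); print(kn(q.x,170),((q.x[2]-q.x[4])%(2*np.pi)))
  break
E
```

```text
(1, 1) [526.754 120.362  -2.828   2.304   0.599] 7.51
[[0.3, -0.9], [0.5, -0.8], [0.5, -1.2], [0.5, -0.6], [-0.3, -0.8], [0.1, -0.8], [-0.2, -1.5], [-0.5, -0.8], [-0.4, -1.8], [-0.3, -1.2], [-0.8, -0.4], [-0.5, -0.7]]
[np.float64(476.559217002511), np.float64(176.0887979557918), 170] 2.856153886910043
(1, 0) [524.264 120.972  -2.827   2.314   0.596] 0.34
(0, 1) [531.044 117.657  -2.829   2.287   0.612] 0.65
```

servo_tool --pt "1 1.12 3.73 0 0 0 5.4" --pt "1 1.12 3.73 0 0 0 5.4" --pt "1 1.12 3.73 0 0 0 5.4" --pt "1 1.12 3.73 0 0 0 5.4" --pt "1 1.12 3.73 0 0 0 5.4" --pt "1 1.12 3.73 0 0 0 5.4" --pt "1 1.12 3.73 0 0 0 5.4" --pt "1 1.12 3.73 0 0 0 5.4" --pt "1 1.12 3.73 0 0 0 5.4" --pt "1 1.12 3.73 0 0 0 5.4" --force 20

```text
clock: 0.93
tool_pos: [364.9, -196.6, 302.6]
orientation: [-180.0, -0.0, 78.1]
wrist_force: [0.3, -0.0, 0.7]
gripper_width: 88.1
finger_force: 0.0
```

servo_tool --pt "0.7 1.12 3.73 0 0 0 5.4" --pt "0.7 1.12 3.73 0 0 0 5.4" --pt "0.7 1.12 3.73 0 0 0 5.4" --pt "0.7 1.12 3.73 0 0 0 5.4" --pt "0.7 1.12 3.73 0 0 0 5.4" --pt "0.7 1.12 3.73 0 0 0 5.4" --pt "0.7 1.12 3.73 0 0 0 5.4" --pt "0.7 1.12 3.73 0 0 0 5.4" --pt "0.7 1.12 3.73 0 0 0 5.4" --pt "0.7 1.12 3.73 0 0 0 5.4"

```text
clock: 1.77
tool_pos: [477.0, 176.6, 302.5]
orientation: [-180.0, -0.0, 132.2]
wrist_force: [0.6, 0.5, 0.0]
gripper_width: 61.4
finger_force: 0.0
```

servo_tool --pt "0.7 0 0 0 0 0 0" --pt "0.7 0 0 0 0 0 0"

```text
clock: 1.93
tool_pos: [477.0, 176.1, 302.2]
orientation: [-180.0, -0.0, 132.1]
wrist_force: [0.7, 1.0, -0.3]
gripper_width: 61.7
finger_force: 0.0
```

```bash
python3 - <<'E'
from h import *
from rig import ctrl
s=ctrl.read_state(); print(s['clock'],s['tool_pos'],s['orientation'],s['wrist_force'],s['gripper_width'],s['qpos'])
m=ctrl.camera_model("wrist"); print(m)
im=[ctrl.grab_frame(n)[:,:,::-1] for n in("wrist","scene","top")]
for n,i in zip(("wrist","scene","top"),im): cv2.imwrite(f"pics/{n}1.png",i)
cv2.imwrite("pics/v1.png",np.vstack([cv2.resize(im[0],(800,500))[:340],np.hstack([cv2.resize(im[1][70:270,230:430],(260,260)),cv2.resize(im[2][120:320,190:390],(260,260)),np.zeros((260,280,3),np.uint8)])]))
E
```

```text
1.9333 [476.96773427 176.1216697  302.16099302] [-1.79954568e+02 -1.32831949e-02  1.32050157e+02] [ 0.67647396  1.00758715 -0.30774742] 61.70171430766356 [ 1.89282384e+01  1.45053062e+01  1.07970762e+02 -6.66352338e-03
  5.75709306e+01 -2.31183480e+01]
{'vertical_fov': 67.48598147270197, 'cx': 322.4654150871158, 'cy': 203.76880690748123, 'position': array([427.79966783, 230.3049227 , 384.26215275]), 'rotation': array([1.64521705e+02, 4.67736165e-02, 4.20310109e+01])}
```

View pics/v1.png

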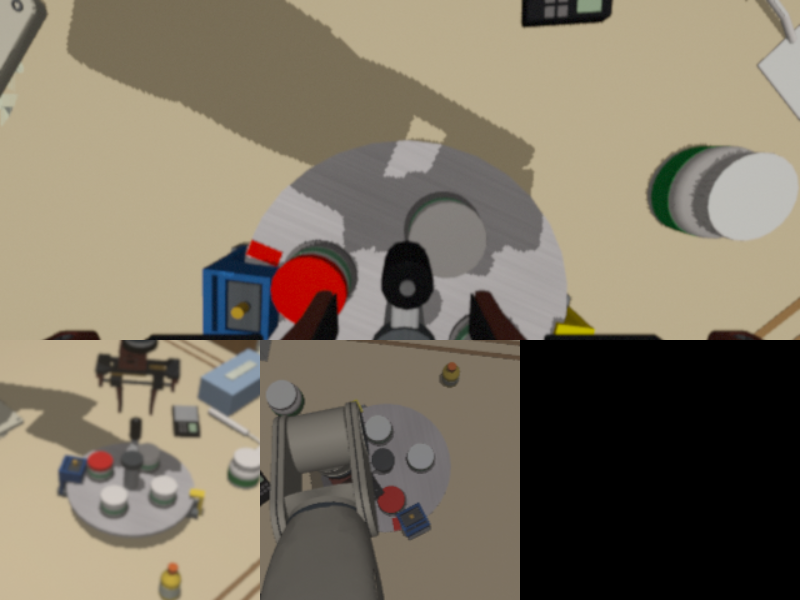

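The wrist view shows the knob top centred at (325.6,230.4) between the open fingers. The red cap is at (247,233), the red mark at (211,202), and the knob is not yet touched.

```bash
python3 - <<'E'
from h import *
from rig import ctrl
m=ctrl.camera_model("wrist"); im=cv2.imread("pics/wrist1.png"); hsv=cv2.cvtColor(im,cv2.COLOR_BGR2HSV).astype(int)
print("knob",cast(m,[325.6,230.4],193))
H,S,V=[hsv[...,i] for i in range(3)]
for a,c in blobs(((H<6)|(H>174))&(S>200)&(V>150),20): print("red",a,c.round(1),cast(m,c,99),cast(m,c,54))
print("pred redcap",[526.75+85*np.cos(-2.828),120.36+85*np.sin(-2.828)],"redmark",[526.75+145*np.cos(-2.828),120.36+145*np.sin(-2.828)])
P=[[526.75+75*np.cos(2.304),120.36+75*np.sin(2.304),193],[526.75,120.36,150]]
print(proj(m,P), cast(m,[[364,180],[ (405+40)/1.25,238/1.25]],99))
# plate far edge: lowest-sat contour points vs table
E
```

```text
knob [[476.70524023 175.67336306]]
red 269 [210.6 201.8] [[396.06594368  96.63618213]] [[391.10993803  75.93085362]]
red 1888 [243.  228.2] [[436.98150742  96.04903181]] [[438.47703926  75.25112185]]
pred redcap [np.float64(445.89532621587216), np.float64(94.13936447638491)] redmark [np.float64(388.82143883884066), np.float64(75.63068057736251)]
[[325.84394074 229.83536562]
 [325.47028495 292.50963379]] [[493.89770128 213.35762934]
 [495.22893329 200.71330983]]
```

servo_tool --pt "0.65 -0.02 -0.04 -2.0 0 0 0" --pt "0.65 0 0 -2.6 0 0 0" --pt "0.65 0 0 -2.0 0 0 0" --pt "0.65 0 0 -0.6 0 0 0" --pt "0.2 0 0 0 0 0 0" --pt "0.2 0 0 0 0 0 0" --pt "0.2 0 0 0 0 0 0" --pt "0.2 0 0 0 0 0 0" --pt "0.2 0 0 0 0 0 0" --force 8

```text
clock: 2.83
tool_pos: [477.4, 174.2, 231.8]
orientation: [179.9, 0.1, 131.9]
wrist_force: [0.7, -1.7, 1.8]
gripper_width: 29.5
finger_force: 8.0
```

```bash
python3 - <<'E'
from h import *
from rig import ctrl
s=ctrl.read_state(); print(s['clock'],s['tool_pos'],s['wrist_force'],s['gripper_width'],s['finger_force'])
im=[ctrl.grab_frame(n)[:,:,::-1] for n in("wrist","scene")]
cv2.imwrite("pics/v2.png",np.hstack([cv2.resize(im[0],(480,300)),cv2.resize(im[1][70:270,230:430],(300,300))]))
E
```

```text
2.8333 [477.44765807 174.23246473 231.81019848] [ 0.7084529  -1.67223961  1.80627423] 29.519598667812055 8.00003170967102
```

View pics/v2.png

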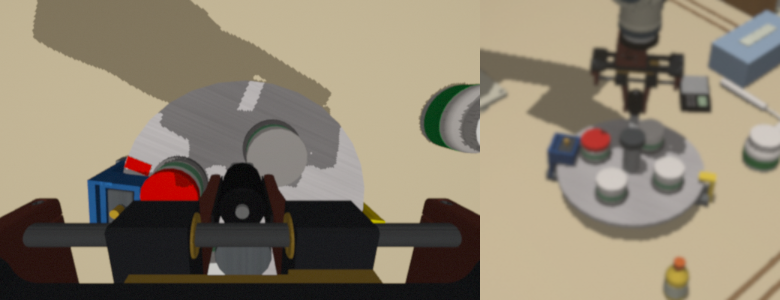

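The knob is held: the opening is 29.5 mm, and the fingers sit clear of the hub and arm. I'll set up the row generator and a rotor tracker.

```bash
cat > g.py <<'E'
import json,sys,os
import numpy as np
A=np.array([526.7,120.1]); R=75.0
def load(): return json.load(open("st.json")) if os.path.exists("st.json") else dict(pos=[476.84,174.13],phi=132.7,hist=[],meas=[])
def save(s): json.dump(s,open("st.json","w"))
if __name__=="__main__":   # steps in degrees per row; prints the rows to write in the call
    s=load(); out=[]
    for a in [float(x) for x in sys.argv[1:]]:
        s['phi']+=a; t=A+R*np.array([np.cos(np.radians(s['phi'])),np.sin(np.radians(s['phi']))])
        d=np.round((t-s['pos'])/10,2); s['pos']=list(np.array(s['pos'])+d*10); out.append([0.2,*d.tolist(),0,0,0,0]); s['hist'].append([1/12,a])
    for i in range(0,len(out),10): print(json.dumps(out[i:i+10]))
    save(s)
E
cat > look.py <<'E'
from h import *; from g import *
from rig import ctrl
def angle(n,im,m):
    hsv=cv2.cvtColor(im,cv2.COLOR_RGB2HSV).astype(int); H,S,V=[hsv[...,i] for i in range(3)]
    res=[]
    for a,c in blobs(((H<6)|(H>174))&(S>140)&(V>90),12):
        for z,r in((99,85),(54,145)):
            d=cast(m,c,z)[0]-A; e=abs(np.hypot(*d)-r)
            if e<18 and (z==54)==(a<100): res.append((z,a,round(e,1),round(float(np.degrees(np.arctan2(d[1],d[0]))),1)))
    return sorted(res,key=lambda q:-q[1])
if __name__=="__main__":
    s=load(); st=ctrl.read_state(); cams=sys.argv[1:] or ["scene"]
    for n in cams:
        T=sum(h[0] for h in s['hist']); m=ctrl.camera_model(n); r=angle(n,ctrl.grab_frame(n),m); s['hist'].append([.05,0])
        print(n,round(T,3),r)
        if r: s['meas'].append([T,r[0][3]])
    save(s); print(st['clock'],st['tool_pos'].round(1),st['wrist_force'].round(1),st['ft_torque'].round(2),st['gripper_width'].round(1),"fk",np.round(s['pos'],1),round(s['phi']%360,1))
E
python3 look.py scene wrist; python3 g.py 4 8 12 15 15 15 15 15 15 15
```

```text
scene 0 [(99, 210, np.float64(4.2), -157.3)]
wrist 0.05 [(99, 2686, np.float64(6.3), -171.6)]
[[0.2, -0.47, -0.26, 0, 0, 0, 0], [0.2, -0.67, -0.81, 0, 0, 0, 0], [0.2, -0.76, -1.37, 0, 0, 0, 0], [0.2, -0.54, -1.88, 0, 0, 0, 0], [0.2, -0.02, -1.96, 0, 0, 0, 0], [0.2, 0.48, -1.9, 0, 0, 0, 0], [0.2, 0.95, -1.71, 0, 0, 0, 0], [0.2, 1.37, -1.4, 0, 0, 0, 0], [0.2, 1.68, -1.0, 0, 0, 0, 0], [0.2, 1.88, -0.53, 0, 0, 0, 0]]Traceback (most recent call last):
  File "look.py", line 17, in <module>
    save(s); print(st['clock'],st['tool_pos'].round(1),st['wrist_force'].round(1),st['ft_torque'].round(2),st['gripper_width'].round(1),"fk",np.round(s['pos'],1),round(s['phi']%360,1))
                                                                                                           ^^^^^^^^^^^^^^^^^^^^^^^^^
AttributeError: 'float' object has no attribute 'round'
```

servo_tool --pt "0.2 -0.47 -0.26 0 0 0 0" --pt "0.2 -0.67 -0.81 0 0 0 0" --pt "0.2 -0.76 -1.37 0 0 0 0" --pt "0.2 -0.54 -1.88 0 0 0 0" --pt "0.2 -0.02 -1.96 0 0 0 0" --pt "0.2 0.48 -1.9 0 0 0 0" --pt "0.2 0.95 -1.71 0 0 0 0" --pt "0.2 1.37 -1.4 0 0 0 0" --pt "0.2 1.68 -1.0 0 0 0 0" --pt "0.2 1.88 -0.53 0 0 0 0"

```text
clock: 3.87
tool_pos: [516.1, 44.7, 231.6]
orientation: [180.0, 0.0, 131.8]
wrist_force: [0.3, 6.9, 7.9]
gripper_width: 30.0
finger_force: 8.0
```

```bash
sed -i "s/st\['gripper_width'\].round(1)/round(st['gripper_width'],1)/" look.py
python3 -c "
import json; s=json.load(open('st.json')); s['meas']=s['meas'][:1]; json.dump(s,open('st.json','w'))"
python3 look.py scene; python3 g.py 15 15 15 15 15 15 15 15 15 15
```

```text
scene 0.933 [(99, 119, np.float64(8.7), -128.6)]
3.8667 [516.1  44.7 231.6] [0.3 6.9 7.9] [ 1.43 -0.19  0.02] 30.0 fk [515.8  45.9] 261.7
[[0.2, 1.96, -0.03, 0, 0, 0, 0], [0.2, 1.9, 0.48, 0, 0, 0, 0], [0.2, 1.71, 0.95, 0, 0, 0, 0], [0.2, 1.4, 1.37, 0, 0, 0, 0], [0.2, 1.0, 1.68, 0, 0, 0, 0], [0.2, 0.54, 1.88, 0, 0, 0, 0], [0.2, 0.02, 1.96, 0, 0, 0, 0], [0.2, -0.48, 1.9, 0, 0, 0, 0], [0.2, -0.95, 1.71, 0, 0, 0, 0], [0.2, -1.37, 1.4, 0, 0, 0, 0]]
```

servo_tool --pt "0.2 1.96 -0.03 0 0 0 0" --pt "0.2 1.9 0.48 0 0 0 0" --pt "0.2 1.71 0.95 0 0 0 0" --pt "0.2 1.4 1.37 0 0 0 0" --pt "0.2 1.0 1.68 0 0 0 0" --pt "0.2 0.54 1.88 0 0 0 0" --pt "0.2 0.02 1.96 0 0 0 0" --pt "0.2 -0.48 1.9 0 0 0 0" --pt "0.2 -0.95 1.71 0 0 0 0" --pt "0.2 -1.37 1.4 0 0 0 0"

```text
clock: 4.75
tool_pos: [573.0, 179.7, 231.0]
orientation: [180.0, 0.0, 131.9]
wrist_force: [-2.3, -4.7, 4.8]
gripper_width: 30.0
finger_force: 8.0
```

```bash
python3 look.py scene; python3 g.py 15 15 15 15 15 15 15 15 15 15
```

```text
scene 1.817 [(99, 237, np.float64(6.2), -70.8), (54, 23, np.float64(5.1), -73.0)]
4.75 [573.  179.7 231. ] [-2.3 -4.7  4.8] [-0.89  0.37  0.02] 30.0 fk [573.1 178.9] 51.7
[[0.2, -1.68, 1.01, 0, 0, 0, 0], [0.2, -1.88, 0.53, 0, 0, 0, 0], [0.2, -1.96, 0.03, 0, 0, 0, 0], [0.2, -1.9, -0.48, 0, 0, 0, 0], [0.2, -1.71, -0.96, 0, 0, 0, 0], [0.2, -1.4, -1.36, 0, 0, 0, 0], [0.2, -1.0, -1.69, 0, 0, 0, 0], [0.2, -0.54, -1.88, 0, 0, 0, 0], [0.2, -0.02, -1.96, 0, 0, 0, 0], [0.2, 0.48, -1.9, 0, 0, 0, 0]]
```

servo_tool --pt "0.2 -1.68 1.01 0 0 0 0" --pt "0.2 -1.88 0.53 0 0 0 0" --pt "0.2 -1.96 0.03 0 0 0 0" --pt "0.2 -1.9 -0.48 0 0 0 0" --pt "0.2 -1.71 -0.96 0 0 0 0" --pt "0.2 -1.4 -1.36 0 0 0 0" --pt "0.2 -1.0 -1.69 0 0 0 0" --pt "0.2 -0.54 -1.88 0 0 0 0" --pt "0.2 -0.02 -1.96 0 0 0 0" --pt "0.2 0.48 -1.9 0 0 0 0"

```text
clock: 5.63
tool_pos: [456.9, 91.7, 231.1]
orientation: [179.8, 0.1, 131.9]
wrist_force: [11.4, 5.3, -4.9]
gripper_width: 29.9
finger_force: 8.0
```

```bash
cat > fit.py <<'E'
from g import *
from scipy.optimize import least_squares
def sim(tau,a,hist,b=0.1,lag=0.0,w0=0.):
    dt=.0025; t=[0];th=[0.];w=[w0]
    for D,deg in hist:
        wc=np.radians(deg)/D
        for _ in range(int(round(D/dt))):
            x=w[-1]; h=D/round(D/dt); drive=(wc-x)-b*x
            if abs(x)<1e-6 and abs(drive)<=a: x2=0.
            else:
                x2=x+h*(drive-a*np.sign(x if abs(x)>1e-6 else drive))/tau
                if x*x2<0: x2=0.
            w.append(x2);th.append(th[-1]+h*x2);t.append(t[-1]+h)
    return np.array(t),np.degrees(th),np.array(w)
def fit(s):
    M=np.array(s['meas']); y=np.degrees(np.unwrap(np.radians(M[:,1])))
    def res(p):
        t,th,w=sim(p[0],p[1],s['hist']); return np.r_[(np.interp(M[:,0],t,th)+p[2]-y)/4,(p[0]-.85)/.5,(p[1]-.9)/.6]
    return least_squares(res,[.85,.9,y[0]]),M,y
if __name__=="__main__":
    s=load(); q,M,y=fit(s); print("tau,a,th0",q.x.round(3)); t,th,w=sim(*q.x[:2],s['hist'])
    print("t",M[:,0].round(2),"y",y.round(1),"res",(q.fun[:-2]*4).round(1),"avg w",(np.radians(np.diff(y))/np.diff(M[:,0])).round(2))
    print("w now",w[-1].round(3),"theta now",(th[-1]+q.x[2]).round(1),"steady deg/row for 2.1:",np.degrees(2.1*1.1+q.x[1])/12)
E
python3 look.py scene; python3 fit.py
```

```text
scene 2.7 [(99, 231, np.float64(4.5), 2.2), (54, 19, np.float64(3.4), 6.1)]
5.6333 [456.9  91.7 231.1] [11.4  5.3 -4.9] [ 0.94 -1.85 -0.02] 29.9 fk [457.   92.3] 201.7
tau,a,th0 [   0.697    1.316 -155.302]
t [0.   0.93 1.82 2.7 ] y [-157.3 -128.6  -70.8    2.2] res [ 2.  -3.1  0.9  0.2] avg w [0.54 1.14 1.44]
w now 1.342 theta now 6.5 steady deg/row for 2.1: 17.31465989160303
```

```bash
sed -i 's/A=np.array(\[526.7,120.1\]); R=75.0/A=np.array([527.0,120.2]); R=74.3/' g.py; python3 g.py 18 18 18 18 18 18 18 18 18 18
```

```text
[[0.2, 1.28, -1.96, 0, 0, 0, 0], [0.2, 1.75, -1.53, 0, 0, 0, 0], [0.2, 2.13, -0.92, 0, 0, 0, 0], [0.2, 2.32, -0.22, 0, 0, 0, 0], [0.2, 2.26, 0.51, 0, 0, 0, 0], [0.2, 2.0, 1.19, 0, 0, 0, 0], [0.2, 1.54, 1.75, 0, 0, 0, 0], [0.2, 0.92, 2.13, 0, 0, 0, 0], [0.2, 0.21, 2.32, 0, 0, 0, 0], [0.2, -0.51, 2.26, 0, 0, 0, 0]]
```

servo_tool --pt "0.2 1.28 -1.96 0 0 0 0" --pt "0.2 1.75 -1.53 0 0 0 0" --pt "0.2 2.13 -0.92 0 0 0 0" --pt "0.2 2.32 -0.22 0 0 0 0" --pt "0.2 2.26 0.51 0 0 0 0" --pt "0.2 2.0 1.19 0 0 0 0" --pt "0.2 1.54 1.75 0 0 0 0" --pt "0.2 0.92 2.13 0 0 0 0" --pt "0.2 0.21 2.32 0 0 0 0" --pt "0.2 -0.51 2.26 0 0 0 0"

```text
clock: 6.52
tool_pos: [597.3, 148.1, 231.0]
orientation: [179.9, 0.1, 131.8]
wrist_force: [-1.8, -1.1, 3.6]
gripper_width: 29.8
finger_force: 8.0
```

```bash
python3 look.py scene; python3 fit.py; cp st.json st_a.json; python3 g.py 18 18 18 18 18 18 18 18 18 18
```

```text
scene 3.583 []
6.5167 [597.3 148.1 231. ] [-1.8 -1.1  3.6] [-0.42  0.45  0.02] 29.8 fk [596.  147.6] 21.7
tau,a,th0 [   0.697    1.316 -155.302]
t [0.   0.93 1.82 2.7 ] y [-157.3 -128.6  -70.8    2.2] res [ 2.  -3.1  0.9  0.2] avg w [0.54 1.14 1.44]
w now 1.75 theta now 94.8 steady deg/row for 2.1: 17.31465989160303
[[0.2, -1.19, 2.0, 0, 0, 0, 0], [0.2, -1.74, 1.54, 0, 0, 0, 0], [0.2, -2.14, 0.92, 0, 0, 0, 0], [0.2, -2.31, 0.21, 0, 0, 0, 0], [0.2, -2.27, -0.51, 0, 0, 0, 0], [0.2, -2.0, -1.19, 0, 0, 0, 0], [0.2, -1.53, -1.74, 0, 0, 0, 0], [0.2, -0.92, -2.14, 0, 0, 0, 0], [0.2, -0.22, -2.31, 0, 0, 0, 0], [0.2, 0.51, -2.27, 0, 0, 0, 0]]
```

servo_tool --pt "0.2 -1.19 2.0 0 0 0 0" --pt "0.2 -1.74 1.54 0 0 0 0" --pt "0.2 -2.14 0.92 0 0 0 0" --pt "0.2 -2.31 0.21 0 0 0 0" --pt "0.2 -2.27 -0.51 0 0 0 0" --pt "0.2 -2.0 -1.19 0 0 0 0" --pt "0.2 -1.53 -1.74 0 0 0 0" --pt "0.2 -0.92 -2.14 0 0 0 0" --pt "0.2 -0.22 -2.31 0 0 0 0" --pt "0.2 0.51 -2.27 0 0 0 0"

```text
clock: 7.4
tool_pos: [456.8, 92.0, 231.0]
orientation: [179.9, 0.0, 131.9]
wrist_force: [10.5, 5.5, -3.1]
gripper_width: 30.3
finger_force: 8.0
```

```bash
python3 look.py scene; python3 fit.py; python3 g.py 17.5 17.5 17.5 17.5 17.5 17.5 17.5 17.5 17.5 17.5
```

```text
scene 4.467 [(99, 201, np.float64(1.8), -148.8)]
7.4 [456.8  92.  231. ] [10.5  5.5 -3.1] [ 1.1  -1.89 -0.01] 30.3 fk [457.9  92.7] 201.7
tau,a,th0 [  -1.374    3.77  -162.927]
t [0.   0.93 1.82 2.7  4.47] y [-157.3 -128.6  -70.8    2.2 -148.8] res [  -5.6  -34.3  -92.1 -165.1  -14.1] avg w [ 0.54  1.14  1.44 -1.49]
w now 0.0 theta now -162.9 steady deg/row for 2.1: 29.029436579746285
[[0.2, 1.15, -1.95, 0, 0, 0, 0], [0.2, 1.68, -1.51, 0, 0, 0, 0], [0.2, 2.05, -0.94, 0, 0, 0, 0], [0.2, 2.25, -0.28, 0, 0, 0, 0], [0.2, 2.22, 0.41, 0, 0, 0, 0], [0.2, 2.0, 1.06, 0, 0, 0, 0], [0.2, 1.58, 1.61, 0, 0, 0, 0], [0.2, 1.03, 2.01, 0, 0, 0, 0], [0.2, 0.38, 2.23, 0, 0, 0, 0], [0.2, -0.32, 2.24, 0, 0, 0, 0]]fit.py:12: RuntimeWarning: overflow encountered in scalar multiply
  if x*x2<0: x2=0.
  cost_new = 0.5 * np.dot(f_new, f_new)
```

```bash
sed -i "s/y=np.degrees(np.unwrap(np.radians(M\[:,1\])))/y=np.r_[M[0,1],M[0,1]+np.cumsum((np.diff(M[:,1])+20)%360-20)]/; s/least_squares(res,\[.85,.9,y\[0\]\])/least_squares(res,[.85,.9,y[0]],bounds=([.4,.2,-200],[1.6,2.2,-110]))/" fit.py
sed -i 's/^    print("w now"/    print("w at meas",np.interp(M[:,0],t,w).round(2))\n    print("w now"/' fit.py
python3 fit.py
```

```text
tau,a,th0 [   1.072    0.997 -154.189]
t [0.   0.93 1.82 2.7  4.47] y [-157.3 -128.6  -70.8    2.2  211.2] res [ 3.1 -4.7 -1.3  4.4 -1.5] avg w [0.54 1.14 1.44 2.06]
w at meas [0.   0.97 1.49 1.7  2.29]
w now 2.298 theta now 322.3 steady deg/row for 2.1: 15.788861100021384
```

```bash
python3 - <<'E'
from g import *
s=load(); s['hist']=s['hist'][:-10]; s['phi']-=175; s['pos']=[457.9,92.7]; save(s)
E
python3 g.py 15.5 15.5 15.5 15.5 15.5 15.5 15.5 15.5 15.5 15.5; python3 fit.py | tail -1
```

```text
[[0.2, 0.99, -1.74, 0, 0, 0, 0], [0.2, 1.42, -1.42, 0, 0, 0, 0], [0.2, 1.74, -0.99, 0, 0, 0, 0], [0.2, 1.94, -0.49, 0, 0, 0, 0], [0.2, 2.01, 0.06, 0, 0, 0, 0], [0.2, 1.91, 0.58, 0, 0, 0, 0], [0.2, 1.7, 1.07, 0, 0, 0, 0], [0.2, 1.34, 1.49, 0, 0, 0, 0], [0.2, 0.89, 1.8, 0, 0, 0, 0], [0.2, 0.39, 1.96, 0, 0, 0, 0]]
w now 2.079 theta now 316.3 steady deg/row for 2.1: 15.788861100021384
```

servo_tool --pt "0.2 0.99 -1.74 0 0 0 0" --pt "0.2 1.42 -1.42 0 0 0 0" --pt "0.2 1.74 -0.99 0 0 0 0" --pt "0.2 1.94 -0.49 0 0 0 0" --pt "0.2 2.01 0.06 0 0 0 0" --pt "0.2 1.91 0.58 0 0 0 0" --pt "0.2 1.7 1.07 0 0 0 0" --pt "0.2 1.34 1.49 0 0 0 0" --pt "0.2 0.89 1.8 0 0 0 0" --pt "0.2 0.39 1.96 0 0 0 0"

```text
clock: 8.28
tool_pos: [602.4, 115.8, 231.0]
orientation: [179.9, 0.1, 131.8]
wrist_force: [-0.7, -0.3, 3.4]
gripper_width: 29.9
finger_force: 8.0
```

```bash
python3 look.py scene; python3 fit.py; python3 g.py 16 16 16 16 16 16 16 16 16 16; python3 fit.py|tail -1
```

```text
scene 5.35 [(99, 252, np.float64(6.8), -50.6), (54, 24, np.float64(4.9), -51.3)]
8.2833 [602.4 115.8 231. ] [-0.7 -0.3  3.4] [-0.19  0.21 -0.  ] 29.9 fk [601.2 115.9] 356.7
tau,a,th0 [   0.962    1.07  -154.96 ]
t [0.   0.93 1.82 2.7  4.47 5.35] y [-157.3 -128.6  -70.8    2.2  211.2  309.4] res [ 2.3 -4.6 -0.2  4.8 -3.8  1.5] avg w [0.54 1.14 1.44 2.06 1.94]
w at meas [0.   1.   1.5  1.68 2.25 2.01]
w now 1.848 theta now 316.4 steady deg/row for 2.1: 16.140508260997894
[[0.2, -0.17, 2.06, 0, 0, 0, 0], [0.2, -0.73, 1.94, 0, 0, 0, 0], [0.2, -1.24, 1.66, 0, 0, 0, 0], [0.2, -1.64, 1.25, 0, 0, 0, 0], [0.2, -1.93, 0.75, 0, 0, 0, 0], [0.2, -2.06, 0.19, 0, 0, 0, 0], [0.2, -2.03, -0.38, 0, 0, 0, 0], [0.2, -1.85, -0.93, 0, 0, 0, 0], [0.2, -1.52, -1.4, 0, 0, 0, 0], [0.2, -1.07, -1.77, 0, 0, 0, 0]]
w now 1.987 theta now 408.5 steady deg/row for 2.1: 16.140508260997894
```

servo_tool --pt "0.2 -0.17 2.06 0 0 0 0" --pt "0.2 -0.73 1.94 0 0 0 0" --pt "0.2 -1.24 1.66 0 0 0 0" --pt "0.2 -1.64 1.25 0 0 0 0" --pt "0.2 -1.93 0.75 0 0 0 0" --pt "0.2 -2.06 0.19 0 0 0 0" --pt "0.2 -2.03 -0.38 0 0 0 0" --pt "0.2 -1.85 -0.93 0 0 0 0" --pt "0.2 -1.52 -1.4 0 0 0 0" --pt "0.2 -1.07 -1.77 0 0 0 0"

```text
clock: 9.17
tool_pos: [457.3, 149.3, 230.9]
orientation: [180.0, 0.0, 132.0]
wrist_force: [9.7, -3.9, -0.2]
gripper_width: 29.8
finger_force: 8.0
```

```bash
python3 g.py $(yes 16.3 | head -26); python3 fit.py|tail -1
```

```text
[[0.2, -0.55, -2.03, 0, 0, 0, 0], [0.2, 0.04, -2.11, 0, 0, 0, 0], [0.2, 0.63, -2.01, 0, 0, 0, 0], [0.2, 1.17, -1.75, 0, 0, 0, 0], [0.2, 1.61, -1.35, 0, 0, 0, 0], [0.2, 1.93, -0.85, 0, 0, 0, 0], [0.2, 2.09, -0.27, 0, 0, 0, 0], [0.2, 2.08, 0.33, 0, 0, 0, 0], [0.2, 1.91, 0.9, 0, 0, 0, 0], [0.2, 1.58, 1.39, 0, 0, 0, 0]]
[[0.2, 1.12, 1.79, 0, 0, 0, 0], [0.2, 0.57, 2.02, 0, 0, 0, 0], [0.2, -0.01, 2.11, 0, 0, 0, 0], [0.2, -0.61, 2.02, 0, 0, 0, 0], [0.2, -1.15, 1.76, 0, 0, 0, 0], [0.2, -1.6, 1.38, 0, 0, 0, 0], [0.2, -1.92, 0.86, 0, 0, 0, 0], [0.2, -2.08, 0.3, 0, 0, 0, 0], [0.2, -2.09, -0.3, 0, 0, 0, 0], [0.2, -1.91, -0.88, 0, 0, 0, 0]]
[[0.2, -1.6, -1.38, 0, 0, 0, 0], [0.2, -1.14, -1.77, 0, 0, 0, 0], [0.2, -0.6, -2.01, 0, 0, 0, 0], [0.2, -0.01, -2.11, 0, 0, 0, 0], [0.2, 0.58, -2.03, 0, 0, 0, 0], [0.2, 1.13, -1.78, 0, 0, 0, 0]]
w now 2.118 theta now 666.4 steady deg/row for 2.1: 16.140508260997894
```

servo_tool --pt "0.2 -0.55 -2.03 0 0 0 0" --pt "0.2 0.04 -2.11 0 0 0 0" --pt "0.2 0.63 -2.01 0 0 0 0" --pt "0.2 1.17 -1.75 0 0 0 0" --pt "0.2 1.61 -1.35 0 0 0 0" --pt "0.2 1.93 -0.85 0 0 0 0" --pt "0.2 2.09 -0.27 0 0 0 0" --pt "0.2 2.08 0.33 0 0 0 0" --pt "0.2 1.91 0.9 0 0 0 0" --pt "0.2 1.58 1.39 0 0 0 0"

```text
clock: 10.0
tool_pos: [584.7, 70.7, 231.0]
orientation: [180.0, 0.1, 131.8]
wrist_force: [-1.7, 0.5, 2.8]
gripper_width: 29.8
finger_force: 8.0
```

servo_tool --pt "0.2 1.12 1.79 0 0 0 0" --pt "0.2 0.57 2.02 0 0 0 0" --pt "0.2 -0.01 2.11 0 0 0 0" --pt "0.2 -0.61 2.02 0 0 0 0" --pt "0.2 -1.15 1.76 0 0 0 0" --pt "0.2 -1.6 1.38 0 0 0 0" --pt "0.2 -1.92 0.86 0 0 0 0" --pt "0.2 -2.08 0.3 0 0 0 0" --pt "0.2 -2.09 -0.3 0 0 0 0" --pt "0.2 -1.91 -0.88 0 0 0 0"

```text
clock: 10.83
tool_pos: [485.5, 182.7, 230.9]
orientation: [180.0, 0.0, 132.0]
wrist_force: [7.2, -9.6, 1.5]
gripper_width: 30.0
finger_force: 8.0
```

servo_tool --pt "0.2 -1.6 -1.38 0 0 0 0" --pt "0.2 -1.14 -1.77 0 0 0 0" --pt "0.2 -0.6 -2.01 0 0 0 0" --pt "0.2 -0.01 -2.11 0 0 0 0" --pt "0.2 0.58 -2.03 0 0 0 0" --pt "0.2 1.13 -1.78 0 0 0 0"

```text
clock: 11.33
tool_pos: [470.1, 71.1, 231.1]
orientation: [179.9, 0.0, 131.9]
wrist_force: [10.0, 10.0, -3.6]
gripper_width: 30.1
finger_force: 8.0
```

```bash
python3 look.py scene; python3 fit.py
```

```text
scene 8.4 [(99, 255, np.float64(5.1), -55.4), (54, 23, np.float64(6.0), -55.7)]
11.3333 [470.1  71.1 231.1] [10.  10.  -3.6] [ 1.67 -1.74 -0.03] 30.1 fk [470.5  71.9] 220.5
tau,a,th0 [   0.4      1.943 -115.539]
t [0.   0.93 1.82 2.7  4.47 5.35 8.4 ] y [-157.3 -128.6  -70.8    2.2  211.2  309.4  304.6] res [  41.8   33.5   19.7   -6.6  -78.7 -116.6  107. ] avg w [ 0.54  1.14  1.44  2.06  1.94 -0.03]
w at meas [0.   0.89 1.04 1.05 1.61 1.18 1.34]
w now 0.937 theta now 414.8 steady deg/row for 2.1: 20.30697699971355
```

```bash
sed -i "s/y=np.r_.*$/y=[M[0,1]]\n    for k in range(1,len(M)):\n        p=y[-1]+110*(M[k,0]-M[k-1,0]); y.append(p+(M[k,1]-p+180)%360-180)\n    y=np.array(y)/" fit.py; python3 fit.py; cp st.json st_b.json
python3 g.py 17 17 17 $(yes 16.2 | head -37); python3 fit.py|tail -1; python3 - <<'E'
from fit import *
s=load(); q,M,y=fit(s); t,th,w=sim(*q.x[:2],s['hist']); print(np.interp(np.arange(5,t[-1],.2),t,w).round(2))
E
```

```text
tau,a,th0 [   0.946    1.079 -155.128]
t [0.   0.93 1.82 2.7  4.47 5.35 8.4 ] y [-157.3 -128.6  -70.8    2.2  211.2  309.4  664.6] res [ 2.2 -4.6 -0.   5.  -3.9  1.1  0.2] avg w [0.54 1.14 1.44 2.06 1.94 2.03]
w at meas [0.   1.01 1.5  1.68 2.25 2.01 2.11]
w now 1.937 theta now 670.5 steady deg/row for 2.1: 16.17950806039862
[[0.2, 1.66, -1.44, 0, 0, 0, 0], [0.2, 2.0, -0.89, 0, 0, 0, 0], [0.2, 2.18, -0.27, 0, 0, 0, 0], [0.2, 2.07, 0.35, 0, 0, 0, 0], [0.2, 1.88, 0.91, 0, 0, 0, 0], [0.2, 1.56, 1.4, 0, 0, 0, 0], [0.2, 1.1, 1.78, 0, 0, 0, 0], [0.2, 0.57, 2.02, 0, 0, 0, 0], [0.2, -0.03, 2.09, 0, 0, 0, 0], [0.2, -0.6, 2.01, 0, 0, 0, 0]]
[[0.2, -1.14, 1.75, 0, 0, 0, 0], [0.2, -1.59, 1.37, 0, 0, 0, 0], [0.2, -1.9, 0.87, 0, 0, 0, 0], [0.2, -2.07, 0.31, 0, 0, 0, 0], [0.2, -2.08, -0.28, 0, 0, 0, 0], [0.2, -1.91, -0.86, 0, 0, 0, 0], [0.2, -1.6, -1.35, 0, 0, 0, 0], [0.2, -1.16, -1.74, 0, 0, 0, 0], [0.2, -0.62, -2.0, 0, 0, 0, 0], [0.2, -0.05, -2.09, 0, 0, 0, 0]]
[[0.2, 0.55, -2.03, 0, 0, 0, 0], [0.2, 1.08, -1.79, 0, 0, 0, 0], [0.2, 1.54, -1.41, 0, 0, 0, 0], [0.2, 1.88, -0.93, 0, 0, 0, 0], [0.2, 2.06, -0.38, 0, 0, 0, 0], [0.2, 2.08, 0.22, 0, 0, 0, 0], [0.2, 1.94, 0.79, 0, 0, 0, 0], [0.2, 1.64, 1.31, 0, 0, 0, 0], [0.2, 1.21, 1.7, 0, 0, 0, 0], [0.2, 0.69, 1.98, 0, 0, 0, 0]]
[[0.2, 0.11, 2.09, 0, 0, 0, 0], [0.2, -0.48, 2.04, 0, 0, 0, 0], [0.2, -1.03, 1.82, 0, 0, 0, 0], [0.2, -1.49, 1.47, 0, 0, 0, 0], [0.2, -1.85, 0.99, 0, 0, 0, 0], [0.2, -2.04, 0.43, 0, 0, 0, 0], [0.2, -2.09, -0.15, 0, 0, 0, 0], [0.2, -1.97, -0.73, 0, 0, 0, 0], [0.2, -1.68, -1.25, 0, 0, 0, 0], [0.2, -1.26, -1.67, 0, 0, 0, 0]]
w now 2.102 theta now 1066.4 steady deg/row for 2.1: 16.17950806039862
[2.03 2.01 1.84 1.89 1.92 1.95 1.98 2.   2.03 2.05 2.06 2.08 2.09 2.09
 2.1  2.1  2.11 2.11 1.99 2.03 2.04 2.06 2.07 2.07 2.08 2.08 2.09 2.09
 2.09 2.1  2.1  2.1  2.1  2.1 ]
```

servo_tool --pt "0.2 1.66 -1.44 0 0 0 0" --pt "0.2 2.0 -0.89 0 0 0 0" --pt "0.2 2.18 -0.27 0 0 0 0" --pt "0.2 2.07 0.35 0 0 0 0" --pt "0.2 1.88 0.91 0 0 0 0" --pt "0.2 1.56 1.4 0 0 0 0" --pt "0.2 1.1 1.78 0 0 0 0" --pt "0.2 0.57 2.02 0 0 0 0" --pt "0.2 -0.03 2.09 0 0 0 0" --pt "0.2 -0.6 2.01 0 0 0 0"

```text
clock: 12.22
tool_pos: [595.4, 152.0, 231.1]
orientation: [179.9, 0.1, 131.9]
wrist_force: [-0.9, -0.8, 2.9]
gripper_width: 29.8
finger_force: 8.0
```

servo_tool --pt "0.2 -1.14 1.75 0 0 0 0" --pt "0.2 -1.59 1.37 0 0 0 0" --pt "0.2 -1.9 0.87 0 0 0 0" --pt "0.2 -2.07 0.31 0 0 0 0" --pt "0.2 -2.08 -0.28 0 0 0 0" --pt "0.2 -1.91 -0.86 0 0 0 0" --pt "0.2 -1.6 -1.35 0 0 0 0" --pt "0.2 -1.16 -1.74 0 0 0 0" --pt "0.2 -0.62 -2.0 0 0 0 0" --pt "0.2 -0.05 -2.09 0 0 0 0"

```text
clock: 13.05
tool_pos: [452.1, 110.7, 231.1]
orientation: [179.9, 0.0, 132.0]
wrist_force: [10.3, 1.7, -2.5]
gripper_width: 29.7
finger_force: 8.0
```

servo_tool --pt "0.2 0.55 -2.03 0 0 0 0" --pt "0.2 1.08 -1.79 0 0 0 0" --pt "0.2 1.54 -1.41 0 0 0 0" --pt "0.2 1.88 -0.93 0 0 0 0" --pt "0.2 2.06 -0.38 0 0 0 0" --pt "0.2 2.08 0.22 0 0 0 0" --pt "0.2 1.94 0.79 0 0 0 0" --pt "0.2 1.64 1.31 0 0 0 0" --pt "0.2 1.21 1.7 0 0 0 0" --pt "0.2 0.69 1.98 0 0 0 0"

```text
clock: 13.88
tool_pos: [601.4, 105.3, 231.1]
orientation: [179.9, 0.1, 131.8]
wrist_force: [-0.6, -0.4, 1.9]
gripper_width: 29.6
finger_force: 8.0
```

servo_tool --pt "0.2 0.11 2.09 0 0 0 0" --pt "0.2 -0.48 2.04 0 0 0 0" --pt "0.2 -1.03 1.82 0 0 0 0" --pt "0.2 -1.49 1.47 0 0 0 0" --pt "0.2 -1.85 0.99 0 0 0 0" --pt "0.2 -2.04 0.43 0 0 0 0" --pt "0.2 -2.09 -0.15 0 0 0 0" --pt "0.2 -1.97 -0.73 0 0 0 0" --pt "0.2 -1.68 -1.25 0 0 0 0" --pt "0.2 -1.26 -1.67 0 0 0 0"

```text
clock: 14.72
tool_pos: [460.7, 155.9, 231.0]
orientation: [180.0, 0.0, 132.0]
wrist_force: [9.6, -4.1, -0.0]
gripper_width: 29.7
finger_force: 8.0
```

```bash
python3 look.py scene; python3 fit.py; cp st.json st_c.json
python3 g.py 17 17 17 $(yes 16.2 | head -37)
```

```text
scene 11.783 [(99, 244, np.float64(5.2), -16.3), (54, 24, np.float64(5.2), -13.7)]
14.7167 [460.7 155.9 231. ] [ 9.6 -4.1 -0. ] [-0.69 -1.63  0.03] 29.7 fk [462.1 156.3] 150.9
tau,a,th0 [   0.931    1.085 -155.335]
t [ 0.    0.93  1.82  2.7   4.47  5.35  8.4  11.78] y [-157.3 -128.6  -70.8    2.2  211.2  309.4  664.6 1063.7] res [ 2.  -4.6  0.2  5.3 -3.7  1.1 -0.9  0.6] avg w [0.54 1.14 1.44 2.06 1.94 2.03 2.06]
w at meas [0.   1.02 1.51 1.68 2.25 2.   2.11 2.1 ]
w now 1.919 theta now 1070.0 steady deg/row for 2.1: 16.209865038895927
[[0.2, -0.77, -2.05, 0, 0, 0, 0], [0.2, -0.14, -2.19, 0, 0, 0, 0], [0.2, 0.51, -2.14, 0, 0, 0, 0], [0.2, 1.04, -1.81, 0, 0, 0, 0], [0.2, 1.51, -1.45, 0, 0, 0, 0], [0.2, 1.86, -0.97, 0, 0, 0, 0], [0.2, 2.05, -0.42, 0, 0, 0, 0], [0.2, 2.09, 0.18, 0, 0, 0, 0], [0.2, 1.95, 0.75, 0, 0, 0, 0], [0.2, 1.67, 1.26, 0, 0, 0, 0]]
[[0.2, 1.25, 1.68, 0, 0, 0, 0], [0.2, 0.73, 1.97, 0, 0, 0, 0], [0.2, 0.15, 2.09, 0, 0, 0, 0], [0.2, -0.43, 2.04, 0, 0, 0, 0], [0.2, -0.99, 1.85, 0, 0, 0, 0], [0.2, -1.47, 1.49, 0, 0, 0, 0], [0.2, -1.82, 1.03, 0, 0, 0, 0], [0.2, -2.04, 0.48, 0, 0, 0, 0], [0.2, -2.09, -0.11, 0, 0, 0, 0], [0.2, -1.98, -0.69, 0, 0, 0, 0]]
[[0.2, -1.7, -1.21, 0, 0, 0, 0], [0.2, -1.31, -1.64, 0, 0, 0, 0], [0.2, -0.79, -1.94, 0, 0, 0, 0], [0.2, -0.22, -2.08, 0, 0, 0, 0], [0.2, 0.38, -2.06, 0, 0, 0, 0], [0.2, 0.93, -1.88, 0, 0, 0, 0], [0.2, 1.41, -1.54, 0, 0, 0, 0], [0.2, 1.79, -1.08, 0, 0, 0, 0], [0.2, 2.03, -0.55, 0, 0, 0, 0], [0.2, 2.09, 0.05, 0, 0, 0, 0]]
[[0.2, 2.0, 0.62, 0, 0, 0, 0], [0.2, 1.74, 1.16, 0, 0, 0, 0], [0.2, 1.35, 1.6, 0, 0, 0, 0], [0.2, 0.86, 1.91, 0, 0, 0, 0], [0.2, 0.28, 2.08, 0, 0, 0, 0], [0.2, -0.31, 2.07, 0, 0, 0, 0], [0.2, -0.87, 1.9, 0, 0, 0, 0], [0.2, -1.37, 1.59, 0, 0, 0, 0], [0.2, -1.75, 1.14, 0, 0, 0, 0], [0.2, -2.01, 0.6, 0, 0, 0, 0]]
```

servo_tool --pt "0.2 -0.77 -2.05 0 0 0 0" --pt "0.2 -0.14 -2.19 0 0 0 0" --pt "0.2 0.51 -2.14 0 0 0 0" --pt "0.2 1.04 -1.81 0 0 0 0" --pt "0.2 1.51 -1.45 0 0 0 0" --pt "0.2 1.86 -0.97 0 0 0 0" --pt "0.2 2.05 -0.42 0 0 0 0" --pt "0.2 2.09 0.18 0 0 0 0" --pt "0.2 1.95 0.75 0 0 0 0" --pt "0.2 1.67 1.26 0 0 0 0"

```text
clock: 15.6
tool_pos: [580.8, 66.4, 231.0]
orientation: [-180.0, 0.1, 131.8]
wrist_force: [-1.2, 1.0, 1.7]
gripper_width: 29.9
finger_force: 8.0
```

servo_tool --pt "0.2 1.25 1.68 0 0 0 0" --pt "0.2 0.73 1.97 0 0 0 0" --pt "0.2 0.15 2.09 0 0 0 0" --pt "0.2 -0.43 2.04 0 0 0 0" --pt "0.2 -0.99 1.85 0 0 0 0" --pt "0.2 -1.47 1.49 0 0 0 0" --pt "0.2 -1.82 1.03 0 0 0 0" --pt "0.2 -2.04 0.48 0 0 0 0" --pt "0.2 -2.09 -0.11 0 0 0 0" --pt "0.2 -1.98 -0.69 0 0 0 0"

```text
clock: 16.43
tool_pos: [491.6, 186.3, 230.8]
orientation: [-180.0, 0.0, 132.0]
wrist_force: [6.3, -9.2, 1.2]
gripper_width: 30.0
finger_force: 8.0
```

servo_tool --pt "0.2 -1.7 -1.21 0 0 0 0" --pt "0.2 -1.31 -1.64 0 0 0 0" --pt "0.2 -0.79 -1.94 0 0 0 0" --pt "0.2 -0.22 -2.08 0 0 0 0" --pt "0.2 0.38 -2.06 0 0 0 0" --pt "0.2 0.93 -1.88 0 0 0 0" --pt "0.2 1.41 -1.54 0 0 0 0" --pt "0.2 1.79 -1.08 0 0 0 0" --pt "0.2 2.03 -0.55 0 0 0 0" --pt "0.2 2.09 0.05 0 0 0 0"

```text
clock: 17.27
tool_pos: [538.9, 45.2, 231.0]
orientation: [-179.9, -0.0, 131.8]
wrist_force: [-1.6, 4.1, 3.7]
gripper_width: 30.1
finger_force: 8.0
```

servo_tool --pt "0.2 2.0 0.62 0 0 0 0" --pt "0.2 1.74 1.16 0 0 0 0" --pt "0.2 1.35 1.6 0 0 0 0" --pt "0.2 0.86 1.91 0 0 0 0" --pt "0.2 0.28 2.08 0 0 0 0" --pt "0.2 -0.31 2.07 0 0 0 0" --pt "0.2 -0.87 1.9 0 0 0 0" --pt "0.2 -1.37 1.59 0 0 0 0" --pt "0.2 -1.75 1.14 0 0 0 0" --pt "0.2 -2.01 0.6 0 0 0 0"

```text
clock: 18.1
tool_pos: [537.5, 194.3, 230.9]
orientation: [180.0, 0.0, 131.9]
wrist_force: [0.4, -7.8, 4.0]
gripper_width: 29.8
finger_force: 8.0
```

```bash
python3 fit.py | tail -1; python3 g.py $(yes 16.2 | head -40)
```

```text
w now 2.096 theta now 1464.4 steady deg/row for 2.1: 16.209865038895927
[[0.2, -2.09, 0.03, 0, 0, 0, 0], [0.2, -2.02, -0.57, 0, 0, 0, 0], [0.2, -1.78, -1.1, 0, 0, 0, 0], [0.2, -1.4, -1.56, 0, 0, 0, 0], [0.2, -0.91, -1.88, 0, 0, 0, 0], [0.2, -0.35, -2.07, 0, 0, 0, 0], [0.2, 0.24, -2.08, 0, 0, 0, 0], [0.2, 0.81, -1.93, 0, 0, 0, 0], [0.2, 1.32, -1.62, 0, 0, 0, 0], [0.2, 1.72, -1.2, 0, 0, 0, 0]]
[[0.2, 1.99, -0.67, 0, 0, 0, 0], [0.2, 2.09, -0.08, 0, 0, 0, 0], [0.2, 2.03, 0.5, 0, 0, 0, 0], [0.2, 1.81, 1.04, 0, 0, 0, 0], [0.2, 1.45, 1.51, 0, 0, 0, 0], [0.2, 0.97, 1.86, 0, 0, 0, 0], [0.2, 0.42, 2.05, 0, 0, 0, 0], [0.2, -0.18, 2.09, 0, 0, 0, 0], [0.2, -0.75, 1.95, 0, 0, 0, 0], [0.2, -1.26, 1.67, 0, 0, 0, 0]]
[[0.2, -1.68, 1.25, 0, 0, 0, 0], [0.2, -1.97, 0.73, 0, 0, 0, 0], [0.2, -2.09, 0.15, 0, 0, 0, 0], [0.2, -2.04, -0.43, 0, 0, 0, 0], [0.2, -1.85, -0.99, 0, 0, 0, 0], [0.2, -1.49, -1.47, 0, 0, 0, 0], [0.2, -1.03, -1.82, 0, 0, 0, 0], [0.2, -0.48, -2.04, 0, 0, 0, 0], [0.2, 0.11, -2.09, 0, 0, 0, 0], [0.2, 0.69, -1.98, 0, 0, 0, 0]]
[[0.2, 1.21, -1.7, 0, 0, 0, 0], [0.2, 1.64, -1.31, 0, 0, 0, 0], [0.2, 1.94, -0.79, 0, 0, 0, 0], [0.2, 2.08, -0.22, 0, 0, 0, 0], [0.2, 2.06, 0.38, 0, 0, 0, 0], [0.2, 1.88, 0.93, 0, 0, 0, 0], [0.2, 1.54, 1.41, 0, 0, 0, 0], [0.2, 1.08, 1.79, 0, 0, 0, 0], [0.2, 0.55, 2.03, 0, 0, 0, 0], [0.2, -0.05, 2.09, 0, 0, 0, 0]]
```

servo_tool --pt "0.2 -2.09 0.03 0 0 0 0" --pt "0.2 -2.02 -0.57 0 0 0 0" --pt "0.2 -1.78 -1.1 0 0 0 0" --pt "0.2 -1.4 -1.56 0 0 0 0" --pt "0.2 -0.91 -1.88 0 0 0 0" --pt "0.2 -0.35 -2.07 0 0 0 0" --pt "0.2 0.24 -2.08 0 0 0 0" --pt "0.2 0.81 -1.93 0 0 0 0" --pt "0.2 1.32 -1.62 0 0 0 0" --pt "0.2 1.72 -1.2 0 0 0 0"

```text
clock: 18.93
tool_pos: [493.4, 52.9, 231.0]
orientation: [179.9, -0.0, 131.8]
wrist_force: [4.6, 9.7, -0.1]
gripper_width: 29.8
finger_force: 8.0
```

servo_tool --pt "0.2 1.99 -0.67 0 0 0 0" --pt "0.2 2.09 -0.08 0 0 0 0" --pt "0.2 2.03 0.5 0 0 0 0" --pt "0.2 1.81 1.04 0 0 0 0" --pt "0.2 1.45 1.51 0 0 0 0" --pt "0.2 0.97 1.86 0 0 0 0" --pt "0.2 0.42 2.05 0 0 0 0" --pt "0.2 -0.18 2.09 0 0 0 0" --pt "0.2 -0.75 1.95 0 0 0 0" --pt "0.2 -1.26 1.67 0 0 0 0"

```text
clock: 19.77
tool_pos: [579.8, 173.9, 231.0]
orientation: [179.9, 0.0, 131.9]
wrist_force: [-1.9, -3.3, 3.8]
gripper_width: 29.8
finger_force: 8.0
```

servo_tool --pt "0.2 -1.68 1.25 0 0 0 0" --pt "0.2 -1.97 0.73 0 0 0 0" --pt "0.2 -2.09 0.15 0 0 0 0" --pt "0.2 -2.04 -0.43 0 0 0 0" --pt "0.2 -1.85 -0.99 0 0 0 0" --pt "0.2 -1.49 -1.47 0 0 0 0" --pt "0.2 -1.03 -1.82 0 0 0 0" --pt "0.2 -0.48 -2.04 0 0 0 0" --pt "0.2 0.11 -2.09 0 0 0 0" --pt "0.2 0.69 -1.98 0 0 0 0"

```text
clock: 20.6
tool_pos: [460.3, 85.3, 231.1]
orientation: [179.9, 0.0, 131.9]
wrist_force: [9.7, 6.4, -3.4]
gripper_width: 30.0
finger_force: 8.0
```

servo_tool --pt "0.2 1.21 -1.7 0 0 0 0" --pt "0.2 1.64 -1.31 0 0 0 0" --pt "0.2 1.94 -0.79 0 0 0 0" --pt "0.2 2.08 -0.22 0 0 0 0" --pt "0.2 2.06 0.38 0 0 0 0" --pt "0.2 1.88 0.93 0 0 0 0" --pt "0.2 1.54 1.41 0 0 0 0" --pt "0.2 1.08 1.79 0 0 0 0" --pt "0.2 0.55 2.03 0 0 0 0" --pt "0.2 -0.05 2.09 0 0 0 0"

```text
clock: 21.43
tool_pos: [601.8, 132.3, 231.1]
orientation: [179.9, 0.1, 131.8]
wrist_force: [-0.5, -0.7, 2.8]
gripper_width: 30.5
finger_force: 8.0
```

```bash
python3 look.py scene; python3 fit.py; python3 - <<'E'
from fit import *
s=load(); q,M,y=fit(s); t,th,w=sim(*q.x[:2],s['hist']); i=len(t)-1
for k in range(0,22):
    h=s['hist']+[[1/12,16.2]]*k+[[1/12,x] for x in(13,10,7,4,2)]+[[1/12,0]]*18
    T,TH,W=sim(*q.x[:2],h); print(k,round((TH[-1]+q.x[2]-34.3+180)%360-180,1),round(W[-1],3),end="; ")
E
```

```text
scene 18.5 [(54, 14, np.float64(6.2), 69.2)]
21.4333 [601.8 132.3 231.1] [-0.5 -0.7  2.8] [-0.21  0.06 -0.04] 30.5 fk [600.3 132.2] 9.3
tau,a,th0 [   0.948    1.08  -155.057]
t [ 0.    0.93  1.82  2.7   4.47  5.35  8.4  11.78 18.5 ] y [-157.3 -128.6  -70.8    2.2  211.2  309.4  664.6 1063.7 1869.2] res [ 2.2 -4.6 -0.1  4.9 -4.1  0.8 -0.3  2.1 -0.9] avg w [0.54 1.14 1.44 2.06 1.94 2.03 2.06 2.09]
w at meas [0.   1.01 1.5  1.68 2.25 2.01 2.11 2.1  2.1 ]
w now 1.929 theta now 1874.0 steady deg/row for 2.1: 16.18450700361627
0 103.2 0.0; 1 113.0 0.0; 2 122.9 0.0; 3 132.7 0.0; 4 142.6 0.0; 5 152.5 0.0; 6 162.4 0.0; 7 172.4 0.0; 8 -177.7 0.0; 9 -167.7 0.0; 10 -157.8 0.0; 11 -147.8 0.0; 12 -137.9 0.0; 13 -127.9 0.0; 14 -117.9 0.0; 15 -107.9 0.0; 16 -97.9 0.0; 17 -87.9 0.0; 18 -77.9 0.0; 19 -67.9 0.0; 20 -57.9 0.0; 21 -47.9 0.0;
```

```bash
python3 g.py $(yes 16.2|head -25) 15 13 8 4 2; python3 - <<'E'
from fit import *
s=load(); s['hist']+=[[1/12,0]]*16; save(s); q,M,y=fit(s); t,th,w=sim(*q.x[:2],s['hist']); print((th[-1]+q.x[2]-34.3+180)%360-180,t[np.nonzero(w)[0][-1]]-t[-1])
E
```

```text
[[0.2, -0.62, 2.0, 0, 0, 0, 0], [0.2, -1.16, 1.74, 0, 0, 0, 0], [0.2, -1.6, 1.35, 0, 0, 0, 0], [0.2, -1.91, 0.86, 0, 0, 0, 0], [0.2, -2.08, 0.28, 0, 0, 0, 0], [0.2, -2.07, -0.31, 0, 0, 0, 0], [0.2, -1.9, -0.87, 0, 0, 0, 0], [0.2, -1.59, -1.37, 0, 0, 0, 0], [0.2, -1.14, -1.75, 0, 0, 0, 0], [0.2, -0.6, -2.01, 0, 0, 0, 0]]
[[0.2, -0.03, -2.09, 0, 0, 0, 0], [0.2, 0.57, -2.02, 0, 0, 0, 0], [0.2, 1.1, -1.78, 0, 0, 0, 0], [0.2, 1.56, -1.4, 0, 0, 0, 0], [0.2, 1.88, -0.91, 0, 0, 0, 0], [0.2, 2.07, -0.35, 0, 0, 0, 0], [0.2, 2.08, 0.24, 0, 0, 0, 0], [0.2, 1.93, 0.81, 0, 0, 0, 0], [0.2, 1.62, 1.32, 0, 0, 0, 0], [0.2, 1.2, 1.72, 0, 0, 0, 0]]
[[0.2, 0.67, 1.99, 0, 0, 0, 0], [0.2, 0.08, 2.09, 0, 0, 0, 0], [0.2, -0.5, 2.03, 0, 0, 0, 0], [0.2, -1.04, 1.81, 0, 0, 0, 0], [0.2, -1.51, 1.45, 0, 0, 0, 0], [0.2, -1.71, 0.92, 0, 0, 0, 0], [0.2, -1.63, 0.41, 0, 0, 0, 0], [0.2, -1.04, 0.07, 0, 0, 0, 0], [0.2, -0.52, -0.02, 0, 0, 0, 0], [0.2, -0.26, -0.02, 0, 0, 0, 0]]
-3.9238830997674086 -0.545454545454561
```

servo_tool --pt "0.2 -0.62 2.0 0 0 0 0" --pt "0.2 -1.16 1.74 0 0 0 0" --pt "0.2 -1.6 1.35 0 0 0 0" --pt "0.2 -1.91 0.86 0 0 0 0" --pt "0.2 -2.08 0.28 0 0 0 0" --pt "0.2 -2.07 -0.31 0 0 0 0" --pt "0.2 -1.9 -0.87 0 0 0 0" --pt "0.2 -1.59 -1.37 0 0 0 0" --pt "0.2 -1.14 -1.75 0 0 0 0" --pt "0.2 -0.6 -2.01 0 0 0 0"

```text
clock: 22.32
tool_pos: [452.3, 130.8, 231.0]
orientation: [179.9, 0.0, 132.0]
wrist_force: [9.9, -1.4, -1.6]
gripper_width: 30.1
finger_force: 8.0
```

servo_tool --pt "0.2 -0.03 -2.09 0 0 0 0" --pt "0.2 0.57 -2.02 0 0 0 0" --pt "0.2 1.1 -1.78 0 0 0 0" --pt "0.2 1.56 -1.4 0 0 0 0" --pt "0.2 1.88 -0.91 0 0 0 0" --pt "0.2 2.07 -0.35 0 0 0 0" --pt "0.2 2.08 0.24 0 0 0 0" --pt "0.2 1.93 0.81 0 0 0 0" --pt "0.2 1.62 1.32 0 0 0 0" --pt "0.2 1.2 1.72 0 0 0 0"

```text
clock: 23.15
tool_pos: [594.8, 85.7, 231.0]
orientation: [180.0, 0.1, 131.8]
wrist_force: [-1.0, -1.2, 1.9]
gripper_width: 29.6
finger_force: 8.0
```

servo_tool --pt "0.2 0.67 1.99 0 0 0 0" --pt "0.2 0.08 2.09 0 0 0 0" --pt "0.2 -0.5 2.03 0 0 0 0" --pt "0.2 -1.04 1.81 0 0 0 0" --pt "0.2 -1.51 1.45 0 0 0 0" --pt "0.2 -1.71 0.92 0 0 0 0" --pt "0.2 -1.63 0.41 0 0 0 0" --pt "0.2 -1.04 0.07 0 0 0 0" --pt "0.2 -0.52 -0.02 0 0 0 0" --pt "0.2 -0.26 -0.02 0 0 0 0"

```text
clock: 23.98
tool_pos: [517.0, 193.9, 230.9]
orientation: [-179.9, -0.1, 131.9]
wrist_force: [-0.4, 0.5, 3.6]
gripper_width: 29.9
finger_force: 8.0
```

servo_tool --pt "0.2 0 0 0 0 0 0" --pt "0.2 0 0 0 0 0 0" --pt "0.2 0 0 0 0 0 0" --pt "0.2 0 0 0 0 0 0" --pt "0.2 0 0 0 0 0 0" --pt "0.2 0 0 0 0 0 0" --pt "0.2 0 0 0 0 0 0" --pt "0.2 0 0 0 0 0 0" --pt "0.2 0 0 0 0 0 0" --pt "0.2 0 0 0 0 0 0"

```text
clock: 24.82
tool_pos: [519.1, 194.1, 230.9]
orientation: [180.0, -0.0, 131.9]
wrist_force: [-1.0, 2.0, 5.4]
gripper_width: 29.7
finger_force: 8.0
```

servo_tool --pt "0.2 0 0 0 0 0 0" --pt "0.2 0 0 0 0 0 0" --pt "0.2 0 0 0 0 0 0" --pt "0.2 0 0 0 0 0 0" --pt "0.2 0 0 0 0 0 0" --pt "0.2 0 0 0 0 0 0"

```text
clock: 25.32
tool_pos: [519.1, 194.1, 230.9]
orientation: [180.0, -0.0, 131.9]
wrist_force: [0.5, 2.0, 4.4]
gripper_width: 29.9
finger_force: 8.0
```

```bash
python3 look.py scene; python3 fit.py|tail -2; python3 - <<'E'
from h import *; from rig import ctrl
im=[ctrl.grab_frame(n)[:,:,::-1] for n in("scene","wrist","top")]
for n,i in zip(("scene","wrist","top"),im): cv2.imwrite(f"pics/{n}9.png",i)
c=lambda i,x,y:cv2.resize(i[y-60:y+60,x-60:x+60],(400,400),interpolation=cv2.INTER_CUBIC)
cv2.imwrite("pics/v9.png",np.hstack([c(im[0],331,175),c(im[2],287,218)]))
E
```

```text
scene 22.383 [(99, 223, np.float64(0.2), 35.9)]
25.3167 [519.1 194.1 230.9] [0.5 2.  4.4] [ 0.26 -0.1  -0.01] 29.9 fk [518.8 194.1] 96.3
w at meas [0.   0.99 1.49 1.68 2.25 2.01 2.11 2.1  2.11 0.  ]
w now 0.0 theta now 2194.2 steady deg/row for 2.1: 16.165165789710354
```

View pics/v9.png

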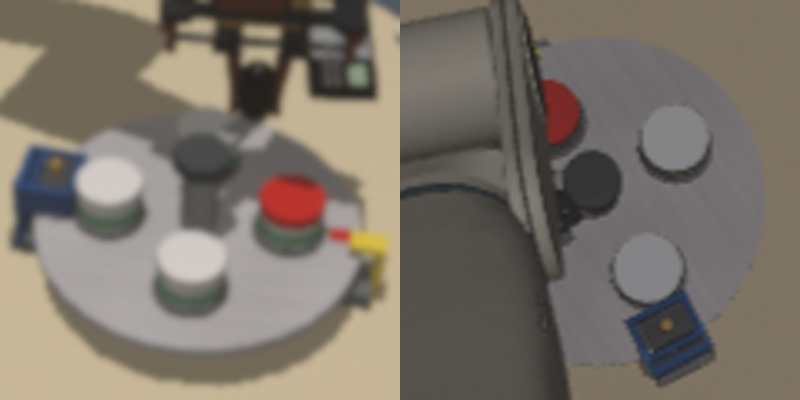

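The carousel has stopped with the red stripe pointing straight at the yellow pointer. In the scene crop the stripe is at (338,236), the pointer at (370,242) and the red cap at (293,197). I'll check the angle with the same cap method used at the start.

```bash
python3 - <<'E'
from h import *
from rig import ctrl
mt,ms=ctrl.camera_model("top"),ctrl.camera_model("scene")
S=np.array([[293,197],[110,180],[193,252]])*.3+[271,115]; T=np.array([[275,140],[248,268]])*.3+[227,158]
off=lambda f,ks,c:np.array([[c[0]+85*np.cos(f+k*np.pi/2),c[1]+85*np.sin(f+k*np.pi/2),99] for k in ks])
for nm,m,P,ks,c0 in(("scene",ms,S,(0,2,3),(531,117.7)),("top",mt,T,(3,2),(524.3,121))):
    q=least_squares(lambda p:(proj(m,off(p[2],ks,p[:2]))-P).ravel(),[*c0,.6]); print(nm,q.x[:2],np.degrees(q.x[2]),q.cost)
s=ctrl.read_state(); print(s['wrist_force'],s['tool_pos'])
E
```

```text
scene [529.68505625 120.6366552 ] 40.65523402990399 0.49021401092822925
top [523.24697473 121.26499672] 40.47262384024894 0.1340697766521029
[0.34738257 1.93152725 5.62777712] [519.10744877 194.11122277 230.91675625]
```

```bash
python3 - <<'E'
from h import *; from fit import *
from rig import ctrl
ms=ctrl.camera_model("scene"); im=cv2.imread("pics/scene9.png"); hsv=cv2.cvtColor(im,cv2.COLOR_BGR2HSV).astype(int); H,S,V=[hsv[...,i] for i in range(3)]
roi=np.zeros((400,640),bool); roi[110:240,270:400]=1
ax=np.array([530.5,118.5]) # scene-camera-consistent axis
for nm,M,z in(("red",roi&((H<8)|(H>172))&(S>110),54),("yel",roi&(H>18)&(H<35)&(S>130),68)):
    for a,c in blobs(M,5):
        d=cast(ms,c,z)[0]-ax; print(nm,a,c.round(1),"r",np.hypot(*d).round(1),"ang",np.degrees(np.arctan2(d[1],d[0])).round(1))
s=load(); q,_,_=fit(s); print(q.x)
for p in([-12,-12],[-12,-12,-6],[-14,-14,-6],[-14,-14,-10],[-14,-14,-14],[-14,-14,-14,-8]):
    for par in(q.x[:2],q.x[:2]*[1,.9]):
        t,th,w=sim(*par,[[1/12,x] for x in p]+[[1/12,0]]*6); print(p,th[-1].round(1),end=" ")
E
python3 - <<'E'
import cv2,numpy as np
s=cv2.imread('pics/scene9.png')[165:205,350:400]; w=cv2.imread('pics/wrist9.png')
cv2.imwrite('pics/v10.png',np.hstack([cv2.resize(s,(375,300),interpolation=cv2.INTER_CUBIC),cv2.resize(w,(425,300))]))
E
```

```text
red 251 [358.3 174.8] r 95.6 ang 67.3
red 15 [372.3 184.9] r 131.1 ang 42.5
yel 69 [381.8 188.9] r 160.4 ang 32.4
[   0.96976743    1.07562441 -154.30528996]
[-12, -12] -2.2 [-12, -12] -2.6 [-12, -12, -6] -3.3 [-12, -12, -6] -3.8 [-14, -14, -6] -4.5 [-14, -14, -6] -5.1 [-14, -14, -10] -5.5 [-14, -14, -10] -6.3 [-14, -14, -14] -6.6 [-14, -14, -14] -7.5 [-14, -14, -14, -8] -8.8 [-14, -14, -14, -8] -10.0
```

View pics/v10.png

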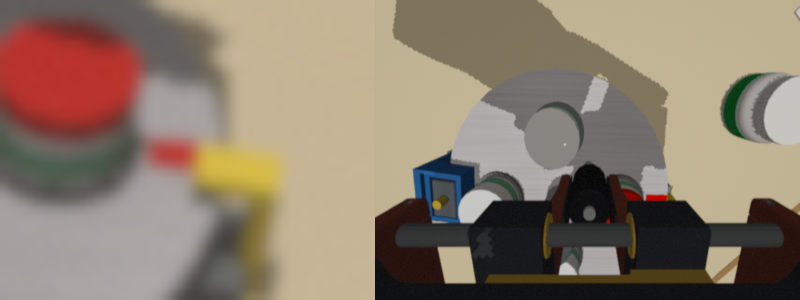

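The mark is about 6° past the pointer, so I'll nudge the crank back a little.

```bash
python3 g.py -14 -14 -10
```

```text
[[0.2, 1.82, -0.03, 0, 0, 0, 0], [0.2, 1.75, -0.46, 0, 0, 0, 0], [0.2, 1.15, -0.58, 0, 0, 0, 0]]
```

servo_tool --pt "0.2 1.82 -0.03 0 0 0 0" --pt "0.2 1.75 -0.46 0 0 0 0" --pt "0.2 1.15 -0.58 0 0 0 0" --pt "0.2 0 0 0 0 0 0" --pt "0.2 0 0 0 0 0 0" --pt "0.2 0 0 0 0 0 0" --pt "0.2 0 0 0 0 0 0" --pt "0.2 0 0 0 0 0 0" --pt "0.2 0 0 0 0 0 0"

```text
clock: 26.27
tool_pos: [565.6, 184.1, 230.8]
orientation: [179.9, -0.0, 131.9]
wrist_force: [2.8, 4.5, 2.1]
gripper_width: 30.1
finger_force: 8.0
```

```bash
cat > chk.py <<'E'
from h import *
from rig import ctrl
import sys
ms=ctrl.camera_model("scene"); im=ctrl.grab_frame("scene")[:,:,::-1].copy(); cv2.imwrite(f"pics/scene{sys.argv[1]}.png",im)
hsv=cv2.cvtColor(im,cv2.COLOR_BGR2HSV).astype(int); H,S,V=[hsv[...,i] for i in range(3)]
roi=np.zeros((400,640),bool); roi[110:240,270:400]=1; ax=np.array([530.5,118.5])
for nm,M,z in(("red",roi&((H<8)|(H>172))&(S>110),54),("red99",roi&((H<8)|(H>172))&(S>110),99),("yel",roi&(H>18)&(H<35)&(S>130),68)):
    for a,c in blobs(M,5):
        d=cast(ms,c,z)[0]-ax; print(nm,a,c.round(1),"r",np.hypot(*d).round(1),"ang",np.degrees(np.arctan2(d[1],d[0])).round(1))
s=ctrl.read_state(); print(s['clock'],s['tool_pos'],s['wrist_force'],s['gripper_width'])
E
python3 chk.py 11
```

```text
red 253 [357.7 178. ] r 88.9 ang 59.4
red 17 [372.5 189.9] r 133.1 ang 33.0
red99 253 [357.7 178. ] r 83.8 ang 29.1
red99 17 [372.5 189.9] r 141.3 ang 15.2
yel 86 [381.7 188.8] r 160.2 ang 32.6
26.3167 [565.6275622  184.13389738 230.80271009] [2.71556648 3.7097505  1.20766358] 29.84010182646402
```

The stripe now reads 33.0° against the pointer's 32.6°. I'll release the knob and lift clear.

servo_tool --pt "0.55 0 0 0 0 0 0" --pt "0.55 0 0 0 0 0 0" --pt "0.55 0 0 0 0 0 0" --pt "0.55 0 0 0 0 0 0" --pt "0.55 0 0 1.0 0 0 0" --pt "0.55 0 0 2.5 0 0 0" --pt "0.55 0 0 3.0 0 0 0" --pt "0.55 0 0 3.0 0 0 0" --pt "0.55 -1 -2 2.0 0 0 0" --pt "0.55 -2 -3 0 0 0 0"

```text
clock: 27.15
tool_pos: [539.0, 134.8, 351.2]
orientation: [179.5, 0.3, 132.0]
wrist_force: [-0.2, -1.4, 0.2]
gripper_width: 48.2
finger_force: 0.0
```

servo_tool --pt "0.55 -2 -3.5 0 0 0 0" --pt "0.55 -2 -3.5 0 0 0 0" --pt "0.55 -2 -3.5 0 0 0 0" --pt "0.55 -2 -3.5 0 0 0 0" --pt "0.55 -2 -3.5 0 0 0 0" --pt "0.55 -1 -2 0 0 0 0" --pt "0.55 0 0 0 0 0 0" --pt "0.55 0 0 0 0 0 0" --pt "0.55 0 0 0 0 0 0"

```text
clock: 27.9
tool_pos: [426.4, -61.4, 346.2]
orientation: [180.0, 0.0, 131.8]
wrist_force: [0.2, 0.2, -0.0]
gripper_width: 48.4
finger_force: 0.0
```

```bash
python3 chk.py 12; python3 - <<'E'
from h import *; from rig import ctrl
a=cv2.imread("pics/scene12.png"); b=ctrl.grab_frame("top")[:,:,::-1]
c=lambda i,x,y:cv2.resize(i[y-60:y+60,x-60:x+60],(400,400),interpolation=cv2.INTER_CUBIC)
cv2.imwrite("pics/v12.png",np.hstack([c(a,331,175),c(b,287,218)]))
E
```

```text
red 247 [357.8 178. ] r 89.1 ang 59.3
red 17 [372.5 189.9] r 133.1 ang 33.0
red99 247 [357.8 178. ] r 84.1 ang 29.1
red99 17 [372.5 189.9] r 141.3 ang 15.2
yel 70 [381.7 188.9] r 160.0 ang 32.3
27.95 [426.52859492 -61.07367559 346.07204233] [-0.46230751 -0.16820234  0.27388698] 47.96290035145658
```

View pics/v12.png

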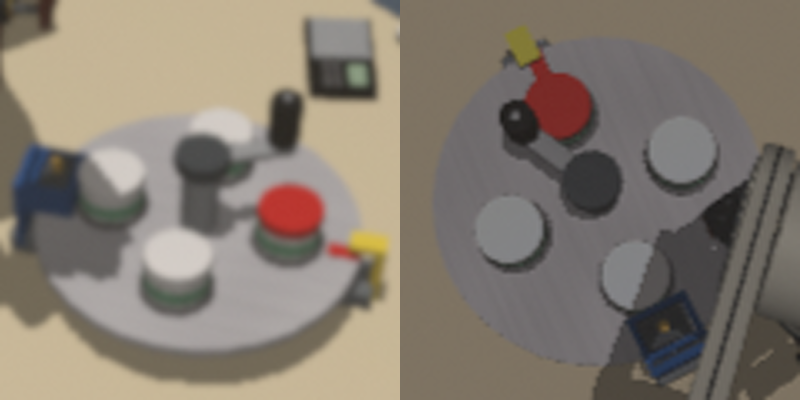

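The arm is clear and the knob is free. In the top view the red stripe at (541,68) leads into the pointer at (522,45). One last angle check before handing in.

```bash
python3 - <<'E'
from h import *
from rig import ctrl
mt=ctrl.camera_model("top"); T=np.array([[158,104],[111,231],[236,275],[282,151]])*.3+[227,158]
off=lambda p:np.array([[p[0]+85*np.cos(p[2]+k*np.pi/2),p[1]+85*np.sin(p[2]+k*np.pi/2),99] for k in range(4)])
q=least_squares(lambda p:(proj(mt,off(p))-T).ravel(),[524,121,.6]); print(q.x,np.degrees(q.x[2]),q.cost)
p=cast(mt,np.array([122,46])*.3+[227,158],68)[0]-q.x[:2]; print("pointer",np.hypot(*p),np.degrees(np.arctan2(p[1],p[0])))
if abs(np.degrees(q.x[2])-34.3)<4.5: print(ctrl.sign_off())
E
```

```text
[523.82811904 120.5427801    0.56196087] 32.1979858370057 0.43714498099438764
pointer 160.8140825285096 34.65293059315703
the job is handed in; nothing more can be done
None
```

The job is handed in: by camera estimates the carousel averaged 2.09 rad/s over the last 6.7 s of the run, then stopped with the red mark about 2.5° (6 mm) from the pointer, knob released and arm clear; no verdict was returned.

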